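# Hold the plant case open for replanting

## Robot

A 6-joint arm with a two-finger parallel gripper is mounted at the origin on the work surface. World frame = base frame: x ahead of the robot, y to its left, z up, the work surface at z = 0. Lengths are in m, angles in rad, forces in N, time in s.
With the tool pointing down it reaches from about 0.3 to 0.875 m from the base axis. Payload 4.2 kg.
Tool frame: the origin (TCP) lies at the very end of the fingers, on their centre line; the grasp point (between the pads) lies 19 mm behind it; z points along the fingers, y is the line along which they close (so a half turn about z gives the same grasp; the last joint's range is limited). The gripper opens to 85 mm and grips with 20 to 120 N. Pads are 22 mm wide; open, the fingers measure 114 mm over their backs; the gripper's body (76 mm by 85 mm) begins 54 mm behind the grasp point. The pads swing forward as they close: fully open they stand 13 mm farther back than shut.
Start: joints at [1.317, 0.32, 1.565, -0, 1.257, -0.02], TCP at [0.133, 0.559, 0.231] pointing down, gripper open.
Joint ranges: [-3.11, 3.11], [-0.84, 2.01], [0.21, 2.61], [-1.34, 4.49], [0.05, 2.63], [-2.56, 2.56]. Speed limits (rad/s): [2.57, 2.57, 3.14, 3.14, 3.14, 3.14].

## Interface

Orientations are given as a 3x3 rotation matrix whose columns are the frame's x, y, z axes.
In Python, from workcell import env gives the robot as it stands.
- The arm moves only by the tool drive_tool, never from a script. Its argument "series" is a list that holds one entry, the list of rows, each a list of 4 numbers: the shift along the tool's x, y, z each as a share of 30 mm, from -1 to 1, then the turn about the tool's z as a share of pi rad, from -1 to 1. In form: [[[tx, ty, tz, turn], ...]]. A call has 1 to 8 rows; each row shifts and turns the commanded pose from where the row before left it, along the tool's axes as they then stand; what a row does not reach is not made up. A row lasts 1/12 s, in which the tool goes at most 41.7 mm and 7.16 degrees, less where a joint would pass 70% of its speed; a pose out of reach is approached as far as the arm can. A call with a number of a shift or a turn outside -1 to 1 is refused whole. A call with a gripper value outside its range is refused whole. "hand" is the opening in per cent of the stroke, from 0 (shut) to 100 (fully open), set as the call begins (left out, the last holds). The fingers move at their own pace and stop on an object; "newtons" is the grip in N (left out, the last holds). Time passes only in rows, so rows that do not move let the fingers close. It gives the time, the measured TCP pose, the force, the opening and the grip force at its end, in the units of the state.
- env.get_state(): the state, without advancing time (a new reading comes with each control period).
- env.camera(name): name is "side" or "top" or "wrist"; returns a dict with "img" (480x640x3 uint8, red, green, blue), "depth" (480x640 float32, m along the optical axis (not along the pixel's ray), 0 where there is no reading), "K" (3x3 intrinsics, pixels), "world_to_cam" (4x4, takes a point from world to camera coordinates); the wrist camera has in their place "mount" (4x4, takes a point from camera to tool coordinates, whose origin is the TCP and whose axes are the flange's). Camera axes: x right, y up, looking along -z (the intrinsics and any distortion apply to the point x, -y, -z); pixel columns grow to the right and rows downward; lengths in m; the calibration is good to about 2 mm. A picture is of the moment at which its call begins: read the wrist's pose just before it.
- env.finish_job(): hands the job in; it is judged then, once.
Trained networks look in a picture, given as the dict that the camera call returned (one of the last four; its "shot" number tells which), for a name from the list of things; names that differ only in an ending like _2 or _b are one class to them, and where a whole thing is asked for, a point or a joint stands for the part that bears it (a point fixed in the world has none). Each returns a list of dicts, best first, with "confidence" (0 to 1); they miss things now and then, are a little off and sometimes report something else, mostly with a low value. They report only what shows in the picture. A call takes as long as a camera call. They do not tell look-alikes from the thing itself.
- env.trace(thing, picture): "region" (480x640 bool, what is visible of it) and "location" ([column, row] in pixels, amid what is visible of it).
The state is a dict: "clock": time; "joint_positions": joint angles; "joint_velocities": joint speeds; "tau": joint torques, N m; "eef_pos": TCP position; "orientation": TCP orientation; "force": force on the tool from outside, world axes, zero at the start; "torque": the same for the moment, N m; "gripper_width": finger opening in m; "grip_force": force on a finger pad.
Only numpy, scipy, OpenCV 4.12 (cv2) and the standard library are available. Lean on these libraries where they do the work, as an engineer would, in place of code of your own. Each camera call takes 0.05 s, during which the arm holds its last target. There are 200 camera calls.

## Task

I want to lift a plant out of the glazed plant case with both hands. First stand the small terracotta drip saucer, hollow side up, in the round recess in the case's plinth and let go of it; then find out by a tug on the roof's brass knob whether the hidden turn bar is caught, turn the knob until it lets go if it is, lift the roof so that its front edge is a good 11 cm up, and finish still holding it open there, because nothing props it. Do not drop the roof, and leave the other things on the table where they are.

Things in the scene. Friction and masses are not known exactly. Their poses are not given: they have to be found in the camera images.
- saucer: terracotta drip saucer, loose, 70 g, round: 58 mm across its upright rim, 22 mm high, wall 4 mm. Origin: centre of its underside; z points out of its hollow side. It starts on the table, hollow side up, right of the plant case. Grip it from outside across the rim, fingertips 8 mm or more above its underside, so that they clear the plinth when it stands in the recess
- case: glazed plant case, fixed to an oak plinth. Origin: on the table under the middle of the glass case; x from its front (robot side) to its back, y to its left. Glass case 260 (x) by 300 (y) mm, its fixed frame 172 mm high over the table. Plinth 22 mm thick; x -145 to 145, y -325 to 165 mm, so that a bare ledge 175 mm wide lies right of the glass
- recess (a point): centre of the floor of the round recess for a drip saucer in the plinth's ledge, darker than the oak, 66 mm across, 7 mm deep, floor 15 mm above the table; 95 mm right of the glass, in the case's frame at (-55, -245, 15) mm. Axes as the case's
- roof: hinged roof light: oak frame and glass, 14 mm thick, 260 by 304 mm, 0.5 to 0.7 kg with the knob (4 to 5 N to lift there). Origin: middle of the hinge line along the case's back, 172.5 mm up, level with the roof's underside. Closed, its axes are the case's; opening turns it about +y, front edge up, at most 1.2 rad; it falls shut from any angle. Its tilt is the opening. Front edge 257 mm from the hinge
- knob_grip (a point): grip point on the axis of the round fluted brass knob on the roof's front rail, 30 mm above the rail's top, in the roof's frame at (-213, 0, 44) mm; moves with the roof. Both catch and handle: head 34 mm across, from 13 to 43 mm above the rail, on an 18 mm stem. It turns either way without stops (about 0.05 N m) and stays as left. Taken with the fingers left and right, it can tilt between them as the roof swings
- turn_bar (a point): where the knob's axis meets its double-ended turn bar, hidden under the rail; nothing outside shows how the bar stands. Caught under a keeper, the roof lifts 2 mm at the knob and stops hard. Turning goes through a caught sector (100 degrees), a free one (80), caught again by the other end: turn anticlockwise from above by 45 degrees with the roof let down, tug again; free after two such turns at most
- succulent: bystander: succulent in a small white pot, 58 mm across, about 60 mm high, on the plinth behind the recess
- bird: bystander: cream ceramic bird, 50 mm, on the table on the right
- secateurs: bystander: secateurs with red handles, 170 mm, lying on the table at the front on the right
- ribbon: bystander: flat spool of green ribbon, 72 mm across, on the table on the left
- mister: bystander: amber spray bottle, 64 mm across, 170 mm high, on the left
- cactus: bystander: cactus in a terracotta pot, 70 mm across, 115 mm high, at the front on the left
Mind the look-alikes: they are no part of the job. What is shaped like the saucer but blue or red is not meant.

How it is judged:
On the way, in this order (a step that is already met when the one before it is completed fails the run):
1. the saucer stands in the recess, hollow side up, let go (horizontal distance between saucer and recess below 0.008 m and z of saucer in the frame of recess between -0.003 and 0.003 m and angle between saucer's own z axis and vertical below 0.1 rad and contact force between the fingers and saucer below 0.05 N), for 0.2 s.
2. the roof is tugged up off its seat with the fingers (contact force between the fingers and roof above 1 N and angle between roof's own z axis and vertical above 0.004 rad), for 0.05 s.
At the end, for the whole second after the job is handed in: The roof is held still in the fingers (contact over 1 N), open by more than 0.4 rad (front edge about 100 mm up), turning slower than 0.1 rad/s; the saucer stands on the recess's floor (within 3 mm in height, 8 mm of its centre), hollow side up within 0.1 rad (angle between roof's own z axis and vertical above 0.4 rad and angular speed of roof below 0.1 rad/s and contact force between the fingers and roof above 1 N and horizontal distance between saucer and recess below 0.008 m and z of saucer in the frame of recess between -0.003 and 0.003 m and angle between saucer's own z axis and vertical below 0.1 rad); the arm keeps its last pose, push and grip.
It fails at once if the roof is dropped: it swings faster than 2.5 rad/s while more than 0.15 rad open (angle between roof's own z axis and vertical above 0.15 rad and angular speed of roof above 2.5 rad/s).
It fails at once if a bystander is moved by more than 30 mm (distance of any of succulent, bird, secateurs, ribbon, mister, cactus from where it was at the start of the episode above 0.03 m).
It also fails if it takes over 72 s, if anything falls off the work surface, if the arm or the gripper's body presses on something with over 40 N, if the wrist force passes 120 N, or if a joint passes its speed limit or range.

## Working session

There is one attempt and no reset: what is moved stays moved. The work goes in short steps, Python scripts to look and compute and a tool call to move; the robot and the scene stay as the last step left them, time stands still between calls to the robot, and variables do not carry over. Pictures are saved under pics/ and viewed, at most 10 in all, crops included, and the job is handed in when it is done.

Besides the shell and the picture viewer there is one more tool, called after "Call:" as name(argument=value, ...) on one line, values as JSON. drive_tool: Moves the arm, as the interface text tells. Shift numbers are shares of 30 mm and turn numbers shares of pi rad, none past 1 either way. Its arguments: {"type":"object","properties":{"series":{"type":"array"},"hand":{"type":"number"},"newtons":{"type":"number"}},"required":["series"]}

```bash
mkdir -p pics; ls
cat > h.py <<'E'
import numpy as np, cv2
from workcell import env
def cw(p):  # camera->world
    return np.linalg.inv(np.array(p["world_to_cam"]))
def pts(p, mask, T):
    v,u=np.nonzero(mask&(p["depth"]>0)); d=p["depth"][v,u].astype(float); K=np.array(p["K"])
    x=(u-K[0,2])/K[0,0]*d; y=(v-K[1,2])/K[1,1]*d
    return (T@np.stack([x,-y,-d,np.ones_like(d)]))[:3].T
def wristT(p,s):
    A=np.eye(4);A[:3,:3]=s["orientation"];A[:3,3]=s["eef_pos"];return A@np.array(p["mount"])
def save(n,im): cv2.imwrite("pics/"+n,im[:,:,::-1])
E
python3 - <<'E'
from h import *
s=env.get_state(); print(s)
p=env.camera("top"); save("top.png",p["img"]); T=cw(p); print(p.keys(),T[:3,3],p["K"])
for n in ["saucer","case","recess","roof","knob_grip","succulent","bird","secateurs"]:
    try:
        for r in env.trace(n,p)[:4]:
            q=pts(p,r["region"],T); print(n,round(r["confidence"],2),np.round(r["location"]),r["region"].sum(),np.round(np.median(q,0),3),np.round(np.percentile(q,98,axis=0),3),np.round(np.percentile(q,2,axis=0),3))
    except Exception as e: print(n,e)
p=env.camera("side"); save("side.png",p["img"])
E
```

```text
pics
{'clock': 0.0, 'joint_positions': array([ 1.31700307e+00,  3.20278717e-01,  1.56570397e+00,  2.99619434e-05,
        1.25740234e+00, -2.00075506e-02]), 'joint_velocities': array([ 0.00025372, -0.0015678 , -0.00031177,  0.00067001, -0.00018269,
       -0.00021987]), 'tau': array([-3.38668478e-04, -4.15509009e+01, -2.34164894e+01, -4.59979105e-06,
        8.07811419e-03,  1.09037481e-05]), 'eef_pos': array([0.13307669, 0.55888285, 0.23048016]), 'orientation': array([[-9.72794202e-01,  2.31670483e-01, -4.77615123e-04],
       [ 2.31670966e-01,  9.72792670e-01, -1.72780547e-03],
       [ 6.43389632e-05, -1.79144870e-03, -9.99998393e-01]]), 'force': array([-0.15786743,  0.15544144, -0.52428718]), 'torque': array([-0.01810679, -0.00657962,  0.05906603]), 'grip_force': 0.0, 'gripper_width': 0.08541937582442939}
dict_keys(['img', 'depth', 'K', 'world_to_cam', 'shot']) [0.43231823 0.07176726 1.39548535] [[526.16378679   0.         320.74525899]
 [  0.         526.16378679 241.17604715]
 [  0.           0.           1.        ]]
saucer 0.9 [447. 196.] 344 [ 0.667 -0.291  0.006] [ 0.691 -0
[... 771 characters left out ...]
.499 -0.044  0.177]
roof 0.59 [419. 326.] 564 [ 0.325 -0.22   0.011] [ 0.345 -0.142  0.018] [ 0.276 -0.291 -0.001]
knob_grip 0.7 [296. 202.] 14425 [0.626 0.106 0.184] [0.755 0.251 0.191] [ 0.498 -0.043  0.177]
knob_grip 0.59 [319. 205.] 21449 [0.628 0.048 0.181] [0.786 0.247 0.191] [ 0.488 -0.207  0.016]
knob_grip 0.51 [386. 154.] 385 [ 0.759 -0.136  0.063] [ 0.785 -0.111  0.075] [ 0.736 -0.164  0.054]
succulent 0.86 [387. 152.] 373 [ 0.758 -0.136  0.064] [ 0.785 -0.113  0.075] [ 0.734 -0.162  0.054]
bird 0.82 [482. 194.] 307 [ 0.663 -0.388  0.03 ] [ 0.683 -0.355  0.052] [ 0.645 -0.413  0.006]
secateurs 0.79 [420. 325.] 508 [ 0.326 -0.22   0.011] [ 0.345 -0.144  0.018] [ 0.279 -0.295  0.   ]
```

View pics/top.png

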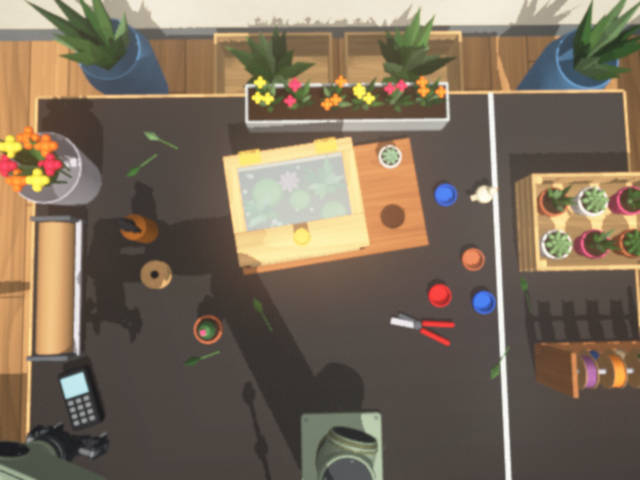

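View pics/side.png

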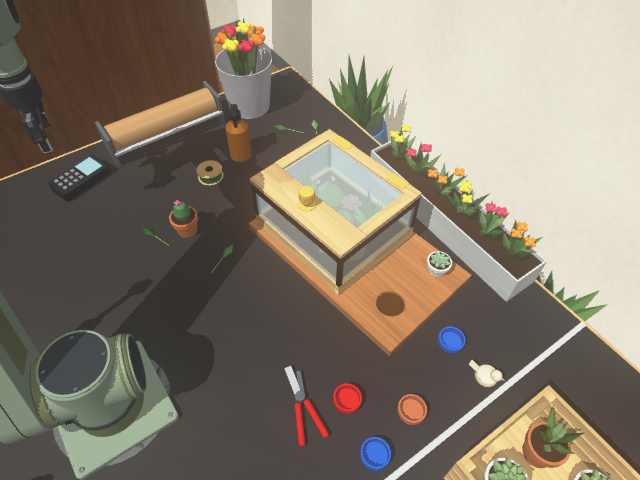

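Top view candidates: terracotta (473,259), blue (445,195), red (440,295) and blue (484,302). I choose the terracotta one. The recess is at (392,216) and the knob at (302,236). Next I measure these and check the choice in a close crop.

Run:
```python
from h import *
p=env.camera("top"); T=cw(p); 
save("crop.png",cv2.resize(p["img"][180:340,360:520],(480,480),interpolation=cv2.INTER_CUBIC))
K=np.array(p["K"])
def ray(u,v,z):
    d=T[:3,:3]@np.array([(u-K[0,2])/K[0,0],-(v-K[1,2])/K[1,1],-1]); c=T[:3,3]; return c+d*(z-c[2])/d[2]
yy,xx=np.mgrid[:480,:640]
g=cv2.cvtColor(p["img"],cv2.COLOR_RGB2GRAY)
m=((xx-392)**2+(yy-216)**2<17**2)&(g<85)
c=cv2.fitEllipse(cv2.convexHull(np.argwhere(m)[:,::-1].astype(np.int32))); print(m.sum(),c,"recess",ray(*c[0],.022),ray(*c[0],.015))
hsv=cv2.cvtColor(p["img"],cv2.COLOR_RGB2HSV)
m=((xx-473)**2+(yy-259)**2<16**2)&(hsv[...,1]>90)&(hsv[...,2]>70)
c=cv2.fitEllipse(cv2.convexHull(np.argwhere(m)[:,::-1].astype(np.int32)));q=pts(p,m,T);print(m.sum(),c,"saucer rim",ray(*c[0],.022))
q=q[q[:,2]>.015];print(len(q),(q.max(0)+q.min(0))/2,q.max(0)-q.min(0))
P=pts(p,p["depth"]>0,T)
r=P[(abs(P[:,0]-.63)<.25)&(abs(P[:,1]-.08)<.27)&(P[:,2]>.175)&(P[:,2]<.2)]
R=cv2.minAreaRect(r[:,:2].astype(np.float32)); print("roof",len(r),R,cv2.boxPoints(R).round(3).tolist(),np.median(r[:,2]))
k=P[(abs(P[:,0]-.53)<.06)&(abs(P[:,1]-.11)<.08)&(P[:,2]>.2)&(P[:,2]<.26)]
print("knob",len(k),(k.max(0)+k.min(0))/2,k.max(0)-k.min(0),k[:,2].max())
pl=P[(abs(P[:,0]-.63)<.25)&(P[:,1]<-.06)&(P[:,1]>-.24)&(P[:,2]>.017)&(P[:,2]<.03)]
R=cv2.minAreaRect(pl[:,:2].astype(np.float32)); print("ledge",len(pl),R,cv2.boxPoints(R).round(3).tolist())
```

```text
Traceback (most recent call last):
cv2.error: OpenCV(4.12.0) /io/opencv/modules/imgproc/src/shapedescr.cpp:356: error: (-215:Assertion failed) n >= 0 && (depth == CV_32F || depth == CV_32S) in function 'fitEllipseNoDirect'
```

View pics/crop.png

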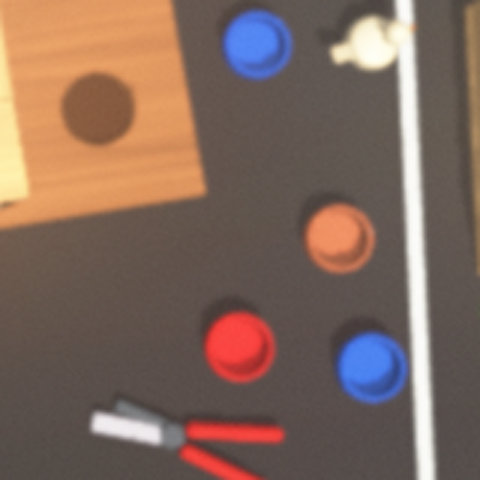

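The crop shows the terracotta saucer, hollow side up, at (340,238), which is full-image (473,259). Red and blue ones stand apart from it. I fix the script (contiguous arrays).

Run:
```python
from h import *
p=env.camera("top"); T=cw(p); K=np.array(p["K"])
def ray(u,v,z):
    d=T[:3,:3]@np.array([(u-K[0,2])/K[0,0],-(v-K[1,2])/K[1,1],-1]); c=T[:3,3]; return c+d*(z-c[2])/d[2]
def mar(q): 
    R=cv2.minAreaRect(np.ascontiguousarray(q[:,:2],np.float32)); return R,cv2.boxPoints(R).round(3).tolist()
def ce(m): 
    v,u=np.nonzero(m); return cv2.minEnclosingCircle(np.ascontiguousarray(np.stack([u,v],1),np.float32)),(u.mean(),v.mean())
yy,xx=np.mgrid[:480,:640]
hsv=cv2.cvtColor(p["img"],cv2.COLOR_RGB2HSV)
m=((xx-392)**2+(yy-216)**2<17**2)&(hsv[...,2]<120)
c=ce(m); print(m.sum(),c,"recess",ray(*c[1],.015))
m=((xx-473)**2+(yy-259)**2<16**2)&(hsv[...,1]>90)&(hsv[...,2]>90)
c=ce(m);q=pts(p,m,T);print(m.sum(),c,"saucer rim",ray(*c[0][0],.022),ray(*c[1],.022))
q=q[q[:,2]>.015];print(len(q),(q.max(0)+q.min(0))/2,q.max(0)-q.min(0))
P=pts(p,p["depth"]>0,T)
r=P[(abs(P[:,0]-.63)<.25)&(abs(P[:,1]-.08)<.27)&(P[:,2]>.175)&(P[:,2]<.2)]
print("roof",len(r),mar(r),np.median(r[:,2]))
k=P[(abs(P[:,0]-.53)<.06)&(abs(P[:,1]-.11)<.08)&(P[:,2]>.2)&(P[:,2]<.26)]
print("knob",len(k),(k.max(0)+k.min(0))/2,k.max(0)-k.min(0),k[:,2].max())
pl=P[(abs(P[:,0]-.63)<.25)&(P[:,1]<-.06)&(P[:,1]>-.24)&(P[:,2]>.017)&(P[:,2]<.03)]
print("ledge",len(pl),mar(pl))
```

```text
0 (((0.0, 0.0), 0.0), (np.float64(nan), np.float64(nan))) recess [nan nan nan]
464 (((472.5241394042969, 259.1551818847656), 12.250447273254395), (np.float64(472.5409482758621), np.float64(258.95474137931035))) saucer rim [ 0.49284113 -0.35409646  0.022     ] [ 0.49336693 -0.35416318  0.022     ]
119 [ 0.49214148 -0.35451937  0.02196625] [0.05562571 0.05859671 0.01316452]
roof 14368 (((0.631560206413269, 0.10497516393661499), (0.26763516664505005, 0.3050951659679413), 8.32232666015625), [[0.47699999809265137, 0.2370000034570694], [0.5210000276565552, -0.06499999761581421], [0.7860000133514404, -0.027000000700354576], [0.7419999837875366, 0.2750000059604645]]) 0.18375399688044491
knob 191 [0.54279227 0.09284422 0.22227647] [0.03529064 0.03360558 0.02862094] 0.23658693815546972
ledge 5210 (((0.6174474358558655, -0.14965197443962097), (0.46441009640693665, 0.17849527299404144), 0.266683965921402), [[0.38499999046325684, -0.061000000685453415], [0.38600000739097595, -0.23999999463558197], [0.8500000238418579, -0.23800000548362732], [0.8489999771118164, -0.05900000035762787]])<stdin>:8: RuntimeWarning: Mean of empty slice.
  ret = ret.dtype.type(ret / rcount)
```

Call:
drive_tool(series=[[[-0.72, -0.81, 0, 0], [-0.72, -0.81, 0, 0], [-0.72, -0.81, 0, 0], [-0.72, -0.81, 0, 0], [-0.72, -0.81, 0, 0], [-0.72, -0.81, 0, 0], [-0.72, -0.81, 0, 0], [-0.72, -0.81, 0, 0]]], hand=100, newtons=25)

```text
clock: 1.27
eef_pos: [0.2567, 0.3288, 0.2315]
orientation: [[-0.973, 0.231, 0.001], [0.231, 0.973, 0.001], [-0.0, 0.001, -1.0]]
force: [1.1, 0.4, 0.1]
gripper_width: 0.085
grip_force: 0.0
```

Call:
drive_tool(series=[[[-0.72, -0.81, 0, 0], [-0.72, -0.81, 0, 0], [-0.72, -0.81, 0, 0], [-0.72, -0.81, 0, 0], [-0.72, -0.81, 0, 0], [-0.72, -0.81, 0, 0], [-0.72, -0.81, 0, 0], [-0.72, -0.81, 0, 0]]])

```text
clock: 1.93
eef_pos: [0.3798, 0.0995, 0.2316]
orientation: [[-0.973, 0.232, 0.001], [0.232, 0.973, 0.0], [-0.001, 0.001, -1.0]]
force: [-0.1, 0.7, -0.1]
gripper_width: 0.0854
grip_force: 0.0
```

Call:
drive_tool(series=[[[-0.44, -0.86, 0, 0], [-0.44, -0.86, 0, 0], [-0.44, -0.86, 0, 0], [-0.44, -0.86, 0, 0], [-0.44, -0.86, 0, 0], [-0.44, -0.86, 0, 0], [-0.44, -0.86, 0, 0], [-0.44, -0.86, 0, 0]]])

```text
clock: 2.6
eef_pos: [0.4344, -0.1257, 0.2315]
orientation: [[-0.973, 0.232, 0.001], [0.232, 0.973, 0.0], [-0.001, 0.0, -1.0]]
force: [0.8, 0.3, -0.1]
gripper_width: 0.0854
grip_force: 0.0
```

Call:
drive_tool(series=[[[-0.44, -0.86, 0, 0], [-0.44, -0.86, 0, 0], [-0.44, -0.86, 0, 0], [-0.44, -0.86, 0, 0], [-0.44, -0.86, 0, 0], [-0.44, -0.86, 0, 0], [-0.44, -0.86, 0, 0], [0, 0, 0, 0]]])

```text
clock: 3.27
eef_pos: [0.4834, -0.326, 0.2308]
orientation: [[-0.972, 0.235, 0.001], [0.235, 0.972, -0.003], [-0.002, -0.003, -1.0]]
force: [0.3, -0.3, -0.1]
gripper_width: 0.0854
grip_force: 0.0
```

```bash
cat >> h.py <<'E'
def delta(s,target):  # shares of 30 mm in tool axes
    return np.array(s["orientation"]).T@(np.array(target)-s["eef_pos"])/.03
def rayz(p,T,u,v,z):
    K=np.array(p["K"]); d=T[:3,:3]@np.array([(u-K[0,2])/K[0,0],-(v-K[1,2])/K[1,1],-1]); c=T[:3,3]; return c+d*(z-c[2])/d[2]
def wristlook(name):
    s=env.get_state(); p=env.camera("wrist"); save(name,p["img"]); return s,p,wristT(p,s)
E
python3 - <<'E'
from h import *
s,p,T=wristlook("w1.png")
hsv=cv2.cvtColor(p["img"],cv2.COLOR_RGB2HSV)
for r in env.trace("saucer",p):
    q=pts(p,r["region"],T); q=q[(q[:,2]>.014)&(q[:,2]<.03)]
    if len(q): print(r["confidence"],r["location"],hsv[r["region"]].mean(0),(q.max(0)+q.min(0))/2,q.max(0)-q.min(0), cv2.minEnclosingCircle(np.ascontiguousarray(q[:,:2],np.float32)))
p=env.camera("top");T=cw(p)
g=p["img"].astype(int).sum(2); print(g[216,370:415])
yy,xx=np.mgrid[:480,:640]
m=((xx-392)**2+(yy-216)**2<18**2)&(g<(g[216,392]+g[216,372])/2)
v,u=np.nonzero(m);print(m.sum(),u.mean(),v.mean(),rayz(p,T,u.mean(),v.mean(),.018))
E
```

```text
0.75 [295.6, 218.3] [ 12.25637005 153.65229322 242.32967464] [ 0.49173697 -0.35531255  0.01892674] [0.05717355 0.05716581 0.00977457] ((0.49209097027778625, -0.35558831691741943), 0.029041031375527382)
0.7 [242.1, 108.2] [107.27320221 175.54056546 238.9585126 ] [ 0.37895999 -0.37907104  0.01900336] [0.05724115 0.05736539 0.01000537] ((0.3790842890739441, -0.37921595573425293), 0.028929343447089195)
0.63 [390.9, 343.9] [107.89804669 198.20914721 232.1043354 ] [ 0.66515661 -0.2897498   0.01866554] [0.0588263  0.0568151  0.00931436] ((0.6652097105979919, -0.29029977321624756), 0.029724761843681335)
0.59 [362.9, 99.7] [  2.03100061 220.53345611 245.50613874] [ 0.3988598  -0.26417077  0.01908243] [0.05734884 0.05730438 0.00993424] ((0.3990335762500763, -0.2642291188240051), 0.028958354145288467)
[326 323 325 334 349 396 450 473 469 441 377 313 286 280 277 282 280 276
 279 274 280 281 278 274 276 273 273 274 271 274 275 274 280 290 343 425
 472 485 488 489 487 486 486 484 482]
385 392.3974025974026 216.15324675324675 [ 0.61043785 -0.1470605   0.018     ]
```

View pics/w1.png

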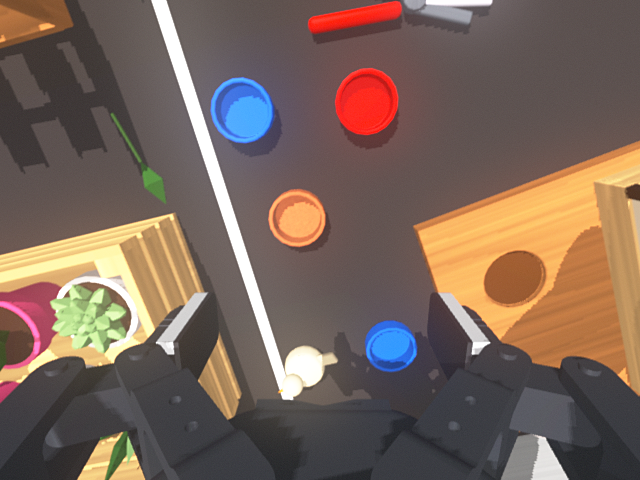

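The terracotta saucer is at (297,218) in the wrist view and the recess at (514,278). The saucer centre is (0.492, -0.3555), with size and height as expected.

Call:
drive_tool(series=[[[-0.25, -0.44, 0.8, 0], [-0.26, -0.44, 0.8, 0], [0, 0, 0.8, 0], [0, 0, 0.8, 0], [0, 0, 0.8, 0], [0, 0, 0.8, 0], [0, 0, 0.7, 0], [0, 0, 0, 0]]])

```text
clock: 4.08
eef_pos: [0.4885, -0.3472, 0.0625]
orientation: [[-0.973, 0.23, -0.007], [0.23, 0.973, 0.006], [0.008, 0.004, -1.0]]
force: [-1.1, 1.4, -0.8]
gripper_width: 0.0855
grip_force: 0.0
```

Run:
```python
from h import *
s,p,T=wristlook("w2.png")
print(s["eef_pos"],s["force"],delta(s,[.492,-.3555,.009]))
for r in env.trace("saucer",p)[:3]:
    q=pts(p,r["region"],T); q=q[(q[:,2]>.014)&(q[:,2]<.03)]
    if len(q): print(r["confidence"],r["location"],(q.max(0)+q.min(0))/2,q.max(0)-q.min(0))
```

```text
[ 0.4885047  -0.34722063  0.06250724] [-1.1145882   1.4191142  -0.78613426] [-0.19164686 -0.2485749   1.78111185]
0.95 [303.0, 270.0] [ 0.49206016 -0.35581765  0.01878382] [0.05781503 0.05688431 0.00954652]
0.88 [204.1, 67.0] [ 0.37911691 -0.3792994   0.01903492] [0.05745218 0.05727374 0.0100681 ]
```

Call:
drive_tool(series=[[[-0.18, -0.26, 0, 0], [0, 0, 0.6, 0], [0, 0, 0.6, 0], [0, 0, 0.58, 0], [0, 0, 0, 0]]])

```text
clock: 4.6
eef_pos: [0.494, -0.3591, 0.0118]
orientation: [[-0.973, 0.232, -0.002], [0.232, 0.973, 0.001], [0.002, 0.001, -1.0]]
force: [-1.0, -0.3, -0.4]
gripper_width: 0.085
grip_force: 0.0
```

Call:
drive_tool(series=[[[0, 0, 0, 0], [0, 0, 0, 0], [0, 0, 0, 0], [0, 0, 0, 0], [0, 0, 0, 0], [0, 0, 0, 0]]], hand=0, newtons=25)

```text
clock: 5.1
eef_pos: [0.4958, -0.3603, 0.0155]
orientation: [[-0.973, 0.231, 0.004], [0.231, 0.973, -0.003], [-0.004, -0.002, -1.0]]
force: [-0.9, 0.5, 5.6]
gripper_width: 0.0556
grip_force: 25.6
```

Run:
```python
from h import *
s,p,T=wristlook("w3.png")
print(s["eef_pos"],s["force"],s["gripper_width"],s["grip_force"],s["orientation"])
for r in env.trace("saucer",p)[:1]:
    q=pts(p,r["region"],T); q=q[(q[:,2]>.014)&(q[:,2]<.03)]
    if len(q): print(r["confidence"],r["location"],(q.max(0)+q.min(0))/2,q.max(0)-q.min(0))
```

```text
[ 0.49581382 -0.36030931  0.0154865 ] [-0.85838618  0.47504872  5.56858481] 0.05555958018821466 25.590127439936623 [[-0.97284607  0.23142613  0.00353025]
 [ 0.23141762  0.97285087 -0.00265856]
 [-0.00404967 -0.00176941 -0.99999023]]
0.95 [513.8, 34.0] [ 0.4104503  -0.26542831  0.0191044 ] [0.03472215 0.05689841 0.01019424]
```

View pics/w3.png

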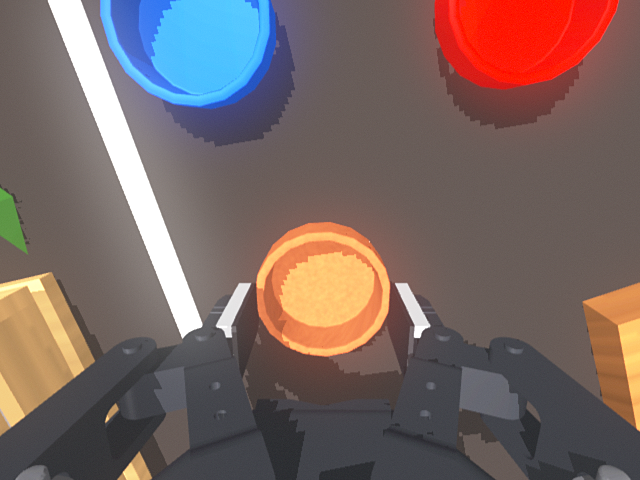

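The pads hold the rim at 55.6 mm with 25 N. I lift straight up and check the hold.

Call:
drive_tool(series=[[[0, 0, -0.3, 0], [0, 0, -0.6, 0], [0, 0, -0.8, 0], [0, 0, -0.8, 0], [0, 0, -0.5, 0], [0, 0, 0, 0], [0, 0, 0, 0], [0, 0, 0, 0]]])

```text
clock: 5.87
eef_pos: [0.4939, -0.3589, 0.1023]
orientation: [[-0.973, 0.232, -0.001], [0.232, 0.973, 0.001], [0.001, 0.001, -1.0]]
force: [0.6, -0.8, -1.2]
gripper_width: 0.0555
grip_force: 26.7
```

Run:
```python
from h import *
s,p,T=wristlook("w4.png")
print(s["eef_pos"],s["force"],s["gripper_width"],s["grip_force"])
hsv=cv2.cvtColor(p["img"],cv2.COLOR_RGB2HSV)
yy,xx=np.mgrid[:480,:640]
m=(hsv[...,0]<18)&(hsv[...,1]>120)&(abs(xx-323)<75)&(abs(yy-288)<75)
q=(pts(p,m,np.array(p["mount"])));  # tool frame
print(m.sum(),np.percentile(q,[0,2,50,98,100],axis=0).round(4))
w=pts(p,m,T); rim=w[w[:,2]>np.percentile(w[:,2],98)-.006]
print("rim c",(rim.max(0)+rim.min(0))/2,rim.max(0)-rim.min(0))
A=np.c_[rim[:,:2],np.ones(len(rim))];c=np.linalg.lstsq(A,rim[:,2],rcond=None)[0];print("slope",c)
# recess
dark=None
```

```text
[ 0.49391688 -0.35887602  0.10228962] [ 0.63627479 -0.77619932 -1.20402586] 0.05549983291812303 26.69228235259652
13856 [[-0.1015 -0.0476 -0.0091]
 [-0.022  -0.0245 -0.0067]
 [ 0.0011  0.0013  0.0098]
 [ 0.0327  0.0266  0.0123]
 [ 0.0335  0.0504  0.1052]]
rim c [ 0.48957213 -0.35738458  0.10718365] [0.05793862 0.05760587 0.00841559]
slope [-0.01256778  0.00768955  0.116221  ]
```

View pics/w4.png

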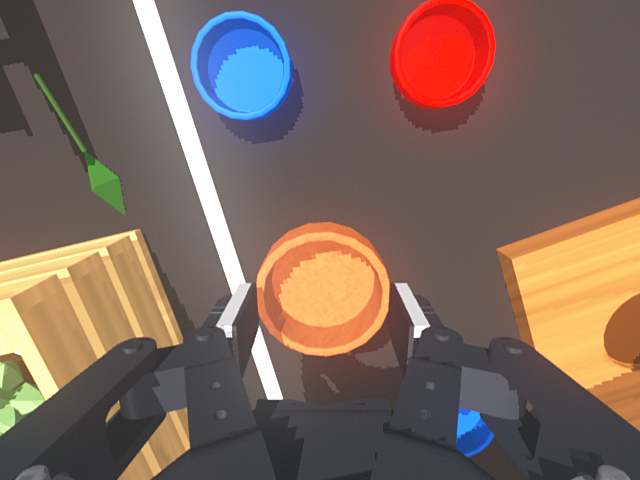

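Saucer is held level at (322,290) and the recess is just entering at the right edge. I go partway and measure the recess again.

Call:
drive_tool(series=[[[-0.33, 0.5, -0.2, 0], [-0.33, 0.7, -0.2, 0], [-0.33, 0.7, -0.2, 0], [-0.33, 0.7, -0.2, 0], [-0.33, 0.7, -0.2, 0], [-0.33, 0.5, 0, 0], [-0.33, 0.2, 0, 0], [0, 0, 0, 0]]])

```text
clock: 6.58
eef_pos: [0.5912, -0.2576, 0.1315]
orientation: [[-0.973, 0.23, -0.001], [0.23, 0.973, 0.001], [0.001, 0.0, -1.0]]
force: [0.0, -0.2, -0.6]
gripper_width: 0.0555
grip_force: 26.7
```

Call:
drive_tool(series=[[[0, 0, 0, 0], [0, 0, 0, 0], [0, 0, 0, 0]]])

```text
clock: 6.83
eef_pos: [0.5887, -0.2595, 0.1323]
orientation: [[-0.973, 0.233, -0.001], [0.233, 0.973, 0.0], [0.002, 0.0, -1.0]]
force: [0.6, -0.1, 0.1]
gripper_width: 0.0554
grip_force: 26.7
```

Run:
```python
from h import *
s,p,T=wristlook("w5.png")
print(s["eef_pos"],s["force"],s["gripper_width"])
K=np.array(p["K"])
q=np.linalg.inv(T)@np.array([.6104,-.1471,.018,1]); u0,v0=K[0,0]*q[0]/-q[2]+K[0,2],K[1,1]*-q[1]/-q[2]+K[1,2];print(u0,v0)
g=p["img"].astype(int).sum(2); yy,xx=np.mgrid[:480,:640]
P=pts(p,p["depth"]>0,T)
b=P[(np.hypot(P[:,0]-.6104,P[:,1]+.1471)<.045)]
fl=b[(b[:,2]>.008)&(b[:,2]<.0185)]
print(len(b),len(fl),fl.mean(0),(fl.max(0)+fl.min(0))/2,fl.max(0)-fl.min(0),np.median(b[b[:,2]>.0185][:,2]),np.median(fl[:,2]))
print(cv2.minEnclosingCircle(np.ascontiguousarray(fl[:,:2],np.float32)))
```

```text
[ 0.58868197 -0.25947376  0.13229816] [ 0.57682651 -0.13477343  0.12703824] 0.05544393989969035
474.9689552817679 223.85259441340486
11386 5820 [ 0.61144095 -0.1444322   0.01534267] [ 0.61154651 -0.14507211  0.01568439] [0.06466557 0.06494334 0.0055906 ] 0.021632293276754422 0.01531127255670145
((0.6117317080497742, -0.1452345997095108), 0.033159077167510986)
```

View pics/w5.png

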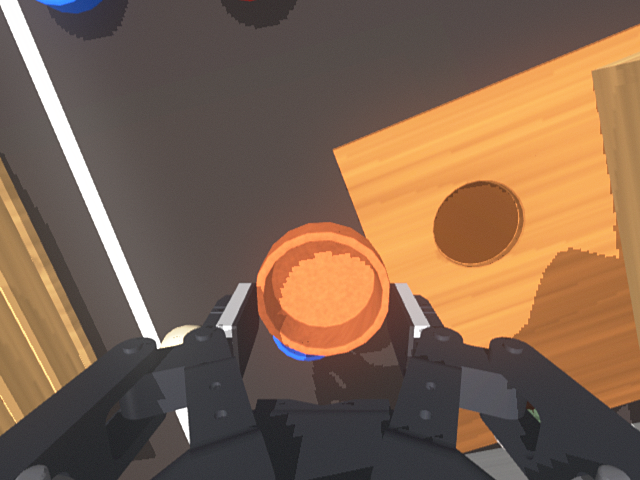

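The wrist camera puts the recess at (478,223), which is (0.6117, -0.1452), 65 mm across with its floor at 15 mm, as stated. I move over it.

Call:
drive_tool(series=[[[0, 0.5, 0, 0], [0, 0.8, 0, 0], [0, 0.8, 0, 0], [0, 0.8, 0, 0], [-0.01, 0.6, 0.4, 0], [0, 0.37, 0.8, 0], [0, 0, 0.8, 0], [0, 0, 0.6, 0]]])

```text
clock: 7.55
eef_pos: [0.6162, -0.144, 0.0535]
orientation: [[-0.973, 0.231, -0.001], [0.231, 0.973, 0.001], [0.001, 0.0, -1.0]]
force: [-0.1, 0.8, -0.4]
gripper_width: 0.0554
grip_force: 26.7
```

Call:
drive_tool(series=[[[0, 0, 0.15, 0], [0, 0, 0, 0], [0, 0, 0, 0], [0, 0, 0, 0]]])

```text
clock: 7.88
eef_pos: [0.6179, -0.1461, 0.052]
orientation: [[-0.973, 0.232, 0.003], [0.232, 0.973, -0.001], [-0.003, 0.0, -1.0]]
force: [0.3, -0.4, -1.0]
gripper_width: 0.0554
grip_force: 26.8
```

Run:
```python
from h import *
s=env.get_state()
print(s["eef_pos"],s["force"],s["gripper_width"],delta(s,[.616,-.1467,.0285]),s["joint_positions"])
```

```text
[ 0.61792481 -0.14611173  0.05198843] [ 0.3488402  -0.42545609 -1.00124353] 0.0554380828855452 [ 0.06018503 -0.03405879  0.78276794] [-2.50388251e-01  5.62572264e-01  1.65250505e+00  2.12880758e-04
  9.23545027e-01 -1.58710235e+00]
```

Call:
drive_tool(series=[[[0.03, -0.02, 0.25, 0], [0, 0, 0.2, 0], [0, 0, 0.15, 0], [0, 0, 0.1, 0], [0, 0, 0.05, 0], [0, 0, 0, 0], [0, 0, 0, 0]]])

```text
clock: 8.47
eef_pos: [0.6156, -0.1462, 0.0304]
orientation: [[-0.973, 0.232, 0.0], [0.232, 0.973, -0.0], [-0.0, -0.0, -1.0]]
force: [-5.9, 1.9, 15.3]
gripper_width: 0.0555
grip_force: 29.0
```

Run:
```python
from h import *
s,p,T=wristlook("w6.png")
print(s["eef_pos"],s["force"],s["gripper_width"])
hsv=cv2.cvtColor(p["img"],cv2.COLOR_RGB2HSV)
P=pts(p,p["depth"]>0,T)
b=P[np.hypot(P[:,0]-.6117,P[:,1]+.1452)<.04]; rim=b[(b[:,2]>.032)&(b[:,2]<.045)]
print("rim c",(rim.max(0)+rim.min(0))/2,rim.max(0)-rim.min(0),np.percentile(rim[:,2],[50,95]))
```

```text
[ 0.61557088 -0.14616776  0.03037601] [-5.86581777  1.93634629 15.31371015] 0.05546582801367211
rim c [ 0.61091733 -0.14440576  0.03850202] [0.05758727 0.07741849 0.01299234] [0.03640135 0.04261082]
```

Run:
```python
from h import *
s,p,T=wristlook("w7.png")
print(s["eef_pos"],s["force"],s["gripper_width"])
hsv=cv2.cvtColor(p["img"],cv2.COLOR_RGB2HSV); yy,xx=np.mgrid[:480,:640]
m=(hsv[...,0]<18)&(hsv[...,1]>120)&(np.hypot(xx-323,yy-288)<66)
w=pts(p,m,T); print(np.percentile(w[:,2],[5,25,50,75,90,97]).round(4))
rim=w[(w[:,2]>.033)&(np.hypot(w[:,0]-.611,w[:,1]+.1445)>.022)]
print("rim",len(rim),(rim.max(0)+rim.min(0))/2,rim.max(0)-rim.min(0))
A=np.c_[rim[:,:2],np.ones(len(rim))];print("slope",np.linalg.lstsq(A,rim[:,2],rcond=None)[0])
fl=w[np.hypot(w[:,0]-.611,w[:,1]+.1445)<.018];A=np.c_[fl[:,:2]-[.611,-.1445],np.ones(len(fl))];print("floor",np.linalg.lstsq(A,fl[:,2],rcond=None)[0])
save("w7c.png",p["img"][150:450,150:500])
```

```text
[ 0.6155839  -0.1461783   0.03036416] [-5.53583198  1.69177632 15.78950075] 0.05535606287334528
[0.0189 0.0196 0.0206 0.0339 0.0365 0.0371]
rim 3663 [ 0.61064093 -0.14365438  0.03573857] [0.05702548 0.05545676 0.00546345]
slope [-0.00895176  0.00383687  0.04201558]
floor [0.00039994 0.00012445 0.01961524]
```

View pics/w7c.png

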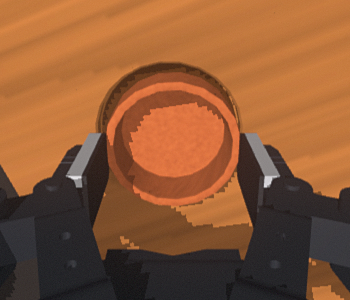

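The saucer is seated level, with its rim at 37 mm. I ease the pressure, let go and rise.

Call:
drive_tool(series=[[[0, 0, -0.07, 0], [0, 0, 0, 0], [0, 0, 0, 0]]])

```text
clock: 8.82
eef_pos: [0.6163, -0.1462, 0.0305]
orientation: [[-0.973, 0.232, 0.001], [0.232, 0.973, -0.0], [-0.001, 0.0, -1.0]]
force: [-1.1, 0.7, 5.8]
gripper_width: 0.0552
grip_force: 27.8
```

Call:
drive_tool(series=[[[0, 0, 0, 0], [0, 0, 0, 0], [0, 0, 0, 0], [0, 0, 0, 0], [0, 0, 0, 0]]], hand=100)

```text
clock: 9.23
eef_pos: [0.6158, -0.1461, 0.0296]
orientation: [[-0.973, 0.232, -0.001], [0.232, 0.973, 0.0], [0.001, 0.0, -1.0]]
force: [0.2, -0.2, 0.7]
gripper_width: 0.0851
grip_force: 0.0
```

Call:
drive_tool(series=[[[0, 0, -0.2, 0], [0, 0, -0.5, 0], [0, 0, -0.9, 0], [0, 0, -0.9, 0], [0, 0, -0.9, 0], [0, 0, -0.5, 0], [0, 0, 0, 0], [0, 0, 0, 0]]])

```text
clock: 9.9
eef_pos: [0.6162, -0.1462, 0.1479]
orientation: [[-0.973, 0.232, 0.002], [0.232, 0.973, -0.0], [-0.002, 0.0, -1.0]]
force: [-0.4, 0.4, -0.3]
gripper_width: 0.0855
grip_force: 0.0
```

Run:
```python
from h import *
s,p,T=wristlook("w8.png")
print(s["eef_pos"],s["force"],s["gripper_width"])
for r in env.trace("saucer",p)[:4]:
    q=pts(p,r["region"],T); q=q[np.hypot(*(q[:,:2]-[.611,-.145]).T)<.05]
    if len(q)<50: continue
    rim=q[q[:,2]>.033]; fl=q[(q[:,2]<.025)]
    print(r["confidence"],r["location"],len(rim),(rim.max(0)+rim.min(0))/2,rim.max(0)-rim.min(0),np.percentile(rim[:,2],95),np.median(fl[:,2]))
```

```text
[ 0.61618023 -0.14622079  0.14794389] [-0.40045176  0.36389441 -0.31526738] 0.08551563337538878
0.85 [323.4, 221.8] 1303 [ 0.61153594 -0.1442564   0.03578468] [0.057307   0.05669264 0.0055294 ] 0.037507481648550826 0.01967997216544559
```

Call:
drive_tool(series=[[[0, 0, -0.7, 0], [0, 0, -1, 0], [0, 0, -1, 0], [0, 0, -1, 0], [0, 0, -0.8, 0], [0, 0, -0.2, 0], [0.3, 0.5, 0, 0], [0.5, 0.8, 0, 0]]])

```text
clock: 10.67
eef_pos: [0.6012, -0.1035, 0.2854]
orientation: [[-0.972, 0.235, -0.003], [0.235, 0.972, 0.0], [0.003, -0.001, -1.0]]
force: [-0.7, 0.3, -0.6]
gripper_width: 0.0854
grip_force: 0.0
```

Call:
drive_tool(series=[[[0.5, 0.85, 0, 0], [0.5, 0.85, 0, 0], [0.5, 0.85, 0, 0], [0.5, 0.85, 0, 0], [0.5, 0.85, 0, 0], [0.5, 0.8, 0, 0], [0.4, 0.6, 0, 0], [0.02, 0.2, 0, 0]]])

```text
clock: 11.33
eef_pos: [0.5394, 0.095, 0.2854]
orientation: [[-0.974, 0.228, -0.006], [0.228, 0.974, 0.001], [0.006, -0.001, -1.0]]
force: [-0.3, 0.5, -1.3]
gripper_width: 0.0854
grip_force: 0.0
```

Call:
drive_tool(series=[[[0, 0, 0, 0.0325], [0, 0, 0, 0.0325], [0, 0, 0, 0.0325], [0, 0, 0, 0.0325], [0, 0, 0, 0], [0, 0, 0, 0], [0, 0, 0, 0]]])

```text
clock: 11.92
eef_pos: [0.5421, 0.0916, 0.2869]
orientation: [[-0.802, 0.597, -0.002], [0.597, 0.802, -0.0], [0.001, -0.001, -1.0]]
force: [-0.5, 0.2, 0.3]
gripper_width: 0.085
grip_force: 0.0
```

Run:
```python
from h import *
s,p,T=wristlook("w9.png")
print(s["eef_pos"],s["force"],s["gripper_width"],s["joint_positions"])
P=pts(p,p["depth"]>0,T)
b=P[np.hypot(P[:,0]-.543,P[:,1]-.093)<.06]; k=b[(b[:,2]>.222)&(b[:,2]<.24)]
c=(k.max(0)+k.min(0))/2
print("knob",len(k),c,k.max(0)-k.min(0),np.median(k[:,2]),cv2.minEnclosingCircle(np.ascontiguousarray(k[:,:2],np.float32)))
r=P[(P[:,2]>.18)&(P[:,2]<.193)]
print("rail",np.median(r[:,2]))
print(delta(s,[c[0],c[1],.1975]))
```

```text
[0.54213128 0.09162826 0.28690499] [-0.50701642  0.21906728  0.29867174] 0.08497681439885303 [ 1.46525854e-01  2.50791969e-01  1.52208348e+00 -1.89443674e-05
  1.37067978e+00 -7.83903296e-01]
knob 2440 [0.54289255 0.09177027 0.22667121] [0.03554549 0.03563293 0.00928301] 0.22887216253364018 ((0.5426966547966003, 0.09167864918708801), 0.01808290183544159)
rail 0.1852630136652498
[-0.02161008  0.02313844  2.98010994]
```

View pics/w9.png

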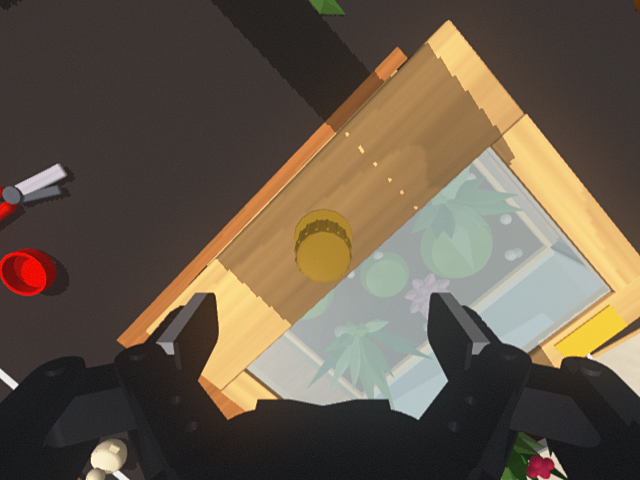

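The knob is at (323,250), centred between the fingers, with its top at 229 mm as expected. I go down and grip.

Call:
drive_tool(series=[[[-0.02, 0.02, 0.5, 0], [0, 0, 0.7, 0], [0, 0, 0.7, 0], [0, 0, 0.5, 0], [0, 0, 0.38, 0], [0, 0, 0.18, 0], [0, 0, 0, 0], [0, 0, 0, 0]]])

```text
clock: 12.63
eef_pos: [0.5435, 0.092, 0.1994]
orientation: [[-0.801, 0.599, 0.0], [0.599, 0.801, 0.0], [-0.0, 0.0, -1.0]]
force: [-0.1, -0.1, 0.5]
gripper_width: 0.0854
grip_force: 0.0
```

Call:
drive_tool(series=[[[0, 0, 0, 0], [0, 0, 0, 0], [0, 0, 0, 0], [0, 0, 0, 0], [0, 0, 0, 0], [0, 0, 0, 0], [0, 0, 0, 0], [0, 0, 0, 0]]], hand=0, newtons=40)

```text
clock: 13.3
eef_pos: [0.5429, 0.0913, 0.2]
orientation: [[-0.801, 0.599, -0.0], [0.599, 0.801, -0.001], [-0.001, -0.001, -1.0]]
force: [-3.8, -2.4, 5.8]
gripper_width: 0.0332
grip_force: 39.9
```

Call:
drive_tool(series=[[[0, 0, -0.08, 0], [0, 0, -0.08, 0], [0, 0, -0.08, 0], [0, 0, 0, 0], [0, 0, 0, 0], [0, 0, 0, 0]]])

```text
clock: 13.8
eef_pos: [0.543, 0.0912, 0.2021]
orientation: [[-0.801, 0.599, -0.004], [0.599, 0.801, -0.002], [0.002, -0.004, -1.0]]
force: [6.3, -4.3, -21.2]
gripper_width: 0.0327
grip_force: 43.9
```

Caught: it rose 2 mm and then stopped hard at 21 N. I let it down and turn 45° anticlockwise.

Call:
drive_tool(series=[[[0, 0, 0.12, 0], [0, 0, 0.1, 0], [0, 0, 0, 0], [0, 0, 0, 0]]])

```text
clock: 14.13
eef_pos: [0.5429, 0.0913, 0.2001]
orientation: [[-0.801, 0.599, -0.001], [0.599, 0.801, -0.001], [-0.0, -0.001, -1.0]]
force: [-1.8, -4.1, -0.8]
gripper_width: 0.0329
grip_force: 45.8
```

Call:
drive_tool(series=[[[0, 0, 0, -0.03125], [0, 0, 0, -0.03125], [0, 0, 0, -0.03125], [0, 0, 0, -0.03125], [0, 0, 0, -0.03125], [0, 0, 0, -0.03125], [0, 0, 0, -0.03125], [0, 0, 0, -0.03125]]])

```text
clock: 14.8
eef_pos: [0.5427, 0.0905, 0.2001]
orientation: [[-0.989, -0.148, -0.001], [-0.148, 0.989, -0.003], [0.001, -0.003, -1.0]]
force: [-2.1, -8.0, -1.0]
gripper_width: 0.033
grip_force: 45.8
```

Call:
drive_tool(series=[[[0, 0, 0, 0], [0, 0, 0, 0], [0, 0, 0, 0], [0, 0, 0, 0]]])

```text
clock: 15.13
eef_pos: [0.5427, 0.0905, 0.2001]
orientation: [[-0.99, -0.143, -0.001], [-0.143, 0.99, -0.003], [0.001, -0.003, -1.0]]
force: [-1.8, -7.4, -0.8]
gripper_width: 0.0325
grip_force: 45.8
```

Call:
drive_tool(series=[[[0, 0, -0.08, 0], [0, 0, -0.08, 0], [0, 0, -0.08, 0], [0, 0, 0, 0], [0, 0, 0, 0], [0, 0, 0, 0]]])

```text
clock: 15.63
eef_pos: [0.5439, 0.0907, 0.2067]
orientation: [[-0.99, -0.143, 0.001], [-0.143, 0.99, -0.002], [-0.001, -0.003, -1.0]]
force: [3.3, -6.3, -6.2]
gripper_width: 0.0329
grip_force: 45.2
```

Free: it rose 6.6 mm at only 6 N. The fingers now stand left and right, so I lift along the hinge arc.

Call:
drive_tool(series=[[[-0.09, 0, -0.23, 0], [-0.09, 0, -0.23, 0], [-0.085, 0, -0.23, 0], [-0.085, 0, -0.23, 0], [-0.085, 0, -0.22, 0], [-0.105, 0, -0.22, 0], [-0.105, 0, -0.22, 0], [-0.105, 0, -0.22, 0]]])

```text
clock: 16.3
eef_pos: [0.5653, 0.0938, 0.2602]
orientation: [[-0.99, -0.142, -0.002], [-0.142, 0.99, -0.003], [0.002, -0.003, -1.0]]
force: [3.1, -4.8, -8.1]
gripper_width: 0.033
grip_force: 43.5
```

Call:
drive_tool(series=[[[-0.127, 0, -0.205, 0], [-0.127, 0, -0.205, 0], [-0.127, 0, -0.205, 0], [-0.145, 0, -0.19, 0], [-0.145, 0, -0.19, 0], [-0.145, 0, -0.19, 0], [0, 0, 0, 0], [0, 0, 0, 0]]])

```text
clock: 16.97
eef_pos: [0.5898, 0.0974, 0.2957]
orientation: [[-0.99, -0.142, -0.001], [-0.142, 0.99, -0.003], [0.002, -0.003, -1.0]]
force: [0.8, -5.6, -7.2]
gripper_width: 0.0328
grip_force: 42.6
```

Run:
```python
from h import *
s=env.get_state();print(s["eef_pos"],s["force"],s["grip_force"],s["gripper_width"])
p=env.camera("side"); save("side2.png",p["img"]); T=cw(p)
p=env.camera("top"); T=cw(p)
for r in env.trace("roof",p)[:1]:
    q=pts(p,cv2.erode(r["region"].astype(np.uint8),np.ones((5,5)))>0,T)
    c,n=np.cos(np.radians(8.25)),np.sin(np.radians(8.25))
    x=q[:,0]*c+q[:,1]*n; y=-q[:,0]*n+q[:,1]*c; ok=(q[:,2]>.17)&(q[:,2]<.33)&(abs(y-np.median(y))<.15)
    from scipy.stats import theilslopes
    i=np.random.default_rng(0).choice(np.nonzero(ok)[0],800); print(r["confidence"],"tilt",np.arctan(-theilslopes(q[i,2],x[i])[0]),q[ok][:,2].max())
for r in env.trace("saucer",p): 
    q=pts(p,r["region"],T); print(r["confidence"],r["location"],np.median(q,0))
```

```text
[0.58981532 0.09737404 0.29571018] [ 0.83672954 -5.5867977  -7.20534823] 42.592265009880066 0.032844591330938956
0.78 tilt 0.4862458753331568 0.30756166988506517
0.91 [483.4, 300.7] [ 0.37959106 -0.38138373  0.00675252]
0.87 [448.5, 194.9] [ 0.66765222 -0.29213128  0.00637256]
0.76 [392.3, 215.7] [ 0.61301546 -0.14496717  0.0219157 ]
0.61 [440.2, 295.6] [ 0.40019945 -0.26573832  0.00612057]
```

View pics/side2.png

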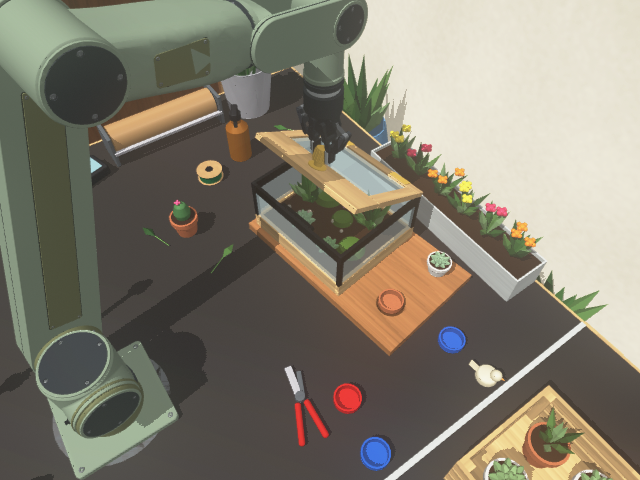

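The roof is held open at about 0.49 rad, which puts its front edge about 12 cm up. The saucer stands in the recess at (391,302), and the bystanders are undisturbed. I let it settle briefly and hand in.

Call:
drive_tool(series=[[[0, 0, 0, 0], [0, 0, 0, 0], [0, 0, 0, 0], [0, 0, 0, 0]]])

```text
clock: 17.5
eef_pos: [0.5896, 0.0974, 0.2955]
orientation: [[-0.99, -0.142, -0.001], [-0.142, 0.99, -0.003], [0.002, -0.003, -1.0]]
force: [1.5, -6.7, -6.0]
gripper_width: 0.0327
grip_force: 42.6
```

```bash
python3 -c "
from h import *
print(env.finish_job())"
```

```text
the job is handed in; nothing more can be done
None
```

The terracotta saucer stands in the recess and is let go; the bar was caught on the first tug and came free after one 45° turn, and the arm was holding the roof open at about 0.49 rad (front edge about 12 cm up) when I handed the job in, which returned no verdict.

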